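# Sort the emptied bag: bike, bath and desk things

## Task

Sort what was tipped out of the bag onto the desk: both bike lights go in the grey basket, the wooden comb and the nail brush in the white wash caddy, and the stapler in the empty bay of the wooden desk tray. Set each thing down flat on the container's floor, the same way up as it lies now, beside and not on top of anything else, and do not drop it in from above the rim. Leave the glass, the alarm clock and the three containers standing where they are.

Things in the scene. Friction and masses are not known exactly. Their poses are not given: they have to be found in the camera images.
- basket: open grey plastic basket with slotted walls, empty; outside 150 (its x) x 190 (its y) x 50 mm high, walls 4 mm and floor 4 mm thick, so inside 142 x 182 mm. Loose. Origin: centre of its underside; z up. About 450 g.
- caddy: open white plastic wash caddy with a blue rim, empty; outside 150 (its x) x 190 (its y) x 50 mm high, walls 4 mm and floor 4 mm thick, so inside 142 x 182 mm. Loose. Origin: centre of its underside; z up. About 450 g.
- desk_tray: open dark-wood desk tray, outside 150 (its x) x 190 (its y) x 40 mm high, walls and floor 6 mm thick. A 5 mm wall, 32 mm high, centred at its y = +40 mm, parts a narrow +y bay with three pencils (part of the tray) from the wide empty bay, y = -89 to +37 mm. Loose. Origin: centre of its underside; z up. About 500 g.
- front_light: yellow plastic front bike light with a black round lens bezel at its +x end; 88 long (its x) x 34 wide (its y) x 35 mm high, on two small rubber feet. The yellow housing, 34 mm wide from 5 to 33 mm above the underside, is the place to grip, across y, between the origin and 8 mm behind it. Loose, about 90 g. Origin: centre of the underside; z up.
- rear_light: red rear bike light, a red lens on a black plastic base; 62 long (its x) x 34 wide (its y) x 26 mm high. The base is 34 mm wide up to 11 mm, the lens above it 29 mm. Grip across y at the origin with the fingertips down by the base. Loose, about 60 g. Origin: centre of the underside; z up.
- comb: mid-brown wooden comb lying flat; 120 long (its x) x 34 wide (its y; back at +y, teeth towards -y) x 8 mm thick. Grip across y at the origin with the fingertips close to the desk. Loose, about 35 g. Origin: centre of the underside; z up.
- nail_brush: blue plastic nail brush lying on its white bristles; 88 long (its x) x 38 wide (its y) x 33 mm high. The blue back, 38 mm wide, lies 16 to 30 mm above the underside; the bristle block below it is 30 mm wide. The bristles are stiff. Grip across y at the origin. Loose, about 60 g. Origin: centre of the underside; z up.
- stapler: small green stapler with a black base, standing on the base; 90 long (its x; hinge towards -x) x 28 wide (its y) x 42 mm high. The green arm, 28 mm wide, lies about 20 to 42 mm above the underside; the base is 24 mm wide. It is one rigid piece: the arm does not give. Grip across y at the origin. Loose, about 120 g. Origin: centre of the underside; z up.
- tumbler: empty clear glass tumbler, 66 mm in diameter and 95 mm high, standing upright among the things. Stays where it is. Loose. Origin: centre of the underside; z up.
- alarm_clock: white alarm clock with a black face, 34 x 62 mm on plan and 70 mm high, with an orange button on top, standing behind the things. Stays where it is. Loose. Origin: centre of the underside; z up.
Not all that is in view belongs to the job. What is shaped like the front_light but orange or pink is not meant.

How it is judged:
At the end, for the whole second after the job is handed in: Lights in the basket, comb and nail brush in the caddy, stapler in the tray's wide bay: each at rest on the floor (origin under 12 mm above the container's underside), same way up, level to 0.15 rad. Containers, tumbler and clock upright, within 30 mm of their starts (x of front_light in the frame of basket between -0.071 and 0.071 m and y of front_light in the frame of basket between -0.091 and 0.091 m and z of front_light in the frame of basket between -0.005 and 0.012 m and angle between each of front_light, rear_light, comb, nail_brush, stapler's own z axis and vertical below 0.15 rad and linear speed of each of front_light, rear_light, comb, nail_brush, stapler below 0.03 m/s and x of rear_light in the frame of basket between -0.071 and 0.071 m and y of rear_light in the frame of basket between -0.091 and 0.091 m and z of rear_light in the frame of basket between -0.005 and 0.012 m and x of comb in the frame of caddy between -0.071 and 0.071 m and y of comb in the frame of caddy between -0.091 and 0.091 m and z of comb in the frame of caddy between -0.005 and 0.012 m and x of nail_brush in the frame of caddy between -0.071 and 0.071 m and y of nail_brush in the frame of caddy between -0.091 and 0.091 m and z of nail_brush in the frame of caddy between -0.005 and 0.012 m and x of stapler in the frame of desk_tray between -0.071 and 0.071 m and y of stapler in the frame of desk_tray between -0.09 and 0.038 m and z of stapler in the frame of desk_tray between -0.005 and 0.012 m and distance of each of basket, caddy, desk_tray, tumbler, alarm_clock from where it was at the start of the episode below 0.03 m and angle between each of basket, caddy, desk_tray, tumbler, alarm_clock's own z axis and vertical below 0.1 rad); the robot touches nothing.
It fails at once if a thing is let go of, or thrown, while its underside is more than 55 mm above the desk (above the containers' rims) ((height (world z) of front_light above 0.055 m and contact force between the fingers and front_light below 0.05 N) or (height (world z) of rear_light above 0.055 m and contact force between the fingers and rear_light below 0.05 N) or (height (world z) of comb above 0.055 m and contact force between the fingers and comb below 0.05 N) or (height (world z) of nail_brush above 0.055 m and contact force between the fingers and nail_brush below 0.05 N) or (height (world z) of stapler above 0.055 m and contact force between the fingers and stapler below 0.05 N)).
It fails at once if the glass tumbler or the alarm clock is pushed more than 30 mm or tipped over (distance of any of tumbler, alarm_clock from where it was at the start of the episode above 0.03 m or angle between any of tumbler, alarm_clock's own z axis and vertical above 0.5 rad).
It fails at once if one of the three containers is pushed more than 30 mm or tipped over (distance of any of basket, caddy, desk_tray from where it was at the start of the episode above 0.03 m or angle between any of basket, caddy, desk_tray's own z axis and vertical above 0.5 rad).
It also fails if it takes over 125 s, if anything falls off the work surface, if the arm or the gripper's body presses on something with over 40 N, if the wrist force passes 120 N, or if a joint passes its speed limit or range.

## Robot

A 6-joint arm with a two-finger parallel gripper is mounted at the origin on the work surface. World frame = base frame: x ahead of the robot, y to its left, z up, the work surface at z = 0. Lengths are in m, angles in rad, forces in N, time in s.
With the tool pointing down it reaches from about 0.375 to 0.9 m from the base axis. Payload 3.1 kg.
Tool frame: the origin (TCP) lies between the finger pads; the fingertips stand 11 mm ahead of it and the grasp point (between the pads) lies 8 mm behind it; z points along the fingers, y is the line along which they close (so a half turn about z gives the same grasp; the last joint's range is limited). The gripper opens to 87 mm and grips with 3 to 60 N. Pads are 19 mm wide; open, the fingers measure 117 mm over their backs; the gripper's body (75 mm by 190 mm) begins 51 mm behind the grasp point.
Start: joints at [1.071, 0.527, 1.433, -0, 1.181, -0.178], TCP at [0.197, 0.593, 0.234] pointing down, gripper open.
Joint ranges: [-3.08, 3.08], [-0.75, 2.2], [0.22, 2.44], [-1.43, 4.57], [0, 2.65], [-2.85, 2.85]. Speed limits (rad/s): [2.79, 2.79, 3.14, 3.14, 3.14, 3.14].

## Interface

Orientations are given as a unit quaternion [x, y, z, w].
In Python, from rig import get_obs, camera, hand_in gives the robot as it stands.
- The arm moves only by the shell command python3 -m pendant 'ROWS' [FORCE]. ROWS is JSON, a list that holds one entry, the list of rows, each a list of 7 numbers: the shift along the tool's x, y, z in m, then the turn, a rotation vector about the tool's x, y, z in degrees, then the opening, from 0 (shut) to 1 (fully open). In form: [[[x, y, z, ax, ay, az, fingers], ...]]. A call has exactly 5 rows; each row shifts and turns the commanded pose from where the row before left it, along the tool's axes as they then stand; what a row does not reach is not made up. A row lasts 1/8 s, in which the tool goes at most 62.5 mm and 10.7 degrees, less where a joint would pass 70% of its speed; a pose out of reach is approached as far as the arm can. A call with a gripper value outside its range is refused whole. The fingers move at their own pace and stop on an object; FORCE is the grip in N (left out, the last holds). Time passes only in rows, so rows that do not move let the fingers close, or fill a call up. It gives the time, the measured TCP pose, the force, the opening and the grip force at its end, in the units of the state.
- get_obs(): the state, without advancing time (a new reading comes with each control period).
- camera(name): name is "scene" or "top" or "wrist"; returns a dict with "img" (420x560x3 uint8, red, green, blue), "intrinsics" (3x3 intrinsics, pixels), "R" (3x3) and "t" (3): a world point X has camera coordinates R X + t; the wrist camera has in their place "T_tool_cam" (4x4, takes a point from camera to tool coordinates, whose origin is the TCP and whose axes are the flange's). Camera axes: x right, y down, z forward; pixel columns grow to the right and rows downward; lengths in m; the calibration is good to about 2 mm. A picture is of the moment at which its call begins: read the wrist's pose just before it. There is no depth.
- hand_in(): hands the job in; it is judged then, once.
The state is a dict: "time": time; "q": joint angles; "joint_velocities": joint speeds; "joint_torque": joint torques, N m; "position": TCP position; "tool_rot": TCP orientation; "ft_force": force on the tool from outside, world axes, zero at the start; "moment": the same for the moment, N m; "grip_width": finger opening in m; "grip_force": force on a finger pad.
Only numpy, scipy, OpenCV 4.12 (cv2) and the standard library are available. Lean on these libraries where they do the work, as an engineer would, in place of code of your own. Each camera call takes 0.05 s, during which the arm holds its last target. There are 200 camera calls.

## Working session

There is one attempt and no reset: what is moved stays moved. The work goes in short steps, Python scripts to look and compute and a shell command to move; the robot and the scene stay as the last step left them, time stands still between calls to the robot, and variables do not carry over. Pictures are saved under pics/ and viewed, at most 15 in all, crops included, and the job is handed in when it is done.

```bash
mkdir -p pics; ls; cat > h.py <<'E'
import numpy as np, cv2
from rig import get_obs, camera
from scipy.spatial.transform import Rotation as Ro
def save(c,n): cv2.imwrite(f'pics/{n}.png', c['img'][:,:,::-1])
def ray(c,uv,Rt=None):
    d=np.linalg.inv(c['intrinsics'])@np.array([uv[0],uv[1],1.])
    R,t=np.array(c['R']),np.array(c['t'])
    return -R.T@t, R.T@d
def onz(c,uv,z):
    o,d=ray(c,uv); return o+d*(z-o[2])/d[2]
def tri(c1,u1,c2,u2):
    o1,d1=ray(c1,u1);o2,d2=ray(c2,u2)
    A=np.stack([d1,-d2],1);s=np.linalg.lstsq(A,o2-o1,rcond=None)[0]
    p,q=o1+s[0]*d1,o2+s[1]*d2
    return (p+q)/2,np.linalg.norm(p-q)
def wrist():
    o=get_obs();c=dict(camera('wrist'))
    T=np.eye(4);T[:3,:3]=Ro.from_quat(o['tool_rot']).as_matrix();T[:3,3]=o['position']
    M=np.linalg.inv(T@np.array(c['T_tool_cam']));c['R']=M[:3,:3];c['t']=M[:3,3]
    return c
E
python3 - <<'E'
from h import *
import pickle
d={}
for n in('scene','top'):
    d[n]=camera(n);save(d[n],n);c=d[n];print(n,-c['R'].T@c['t'],c['R'][2])
d['wrist']=wrist();save(d['wrist'],'wrist')
pickle.dump(d,open('c0.pkl','wb'))
o=get_obs();print(o['time'],o['position'],o['tool_rot'],Ro.from_quat(o['tool_rot']).as_matrix().round(3))
print(d['top']['intrinsics'],d['wrist']['R'],-d['wrist']['R'].T@d['wrist']['t'])
E
```

```text
pics
scene [1.07030306 0.88442239 0.74722683] [-0.48657755 -0.6522142  -0.58125633]
top [0.19212172 0.09685048 1.33820278] [ 2.16683725e-01  8.93860511e-04 -9.76241448e-01]
0.15 [0.19679187 0.59263784 0.23275434] [ 1.59734468e-01  9.87159647e-01 -8.01847337e-04 -2.98317141e-04] [[-0.949  0.315 -0.001]
 [ 0.315  0.949 -0.001]
 [ 0.    -0.002 -1.   ]]
[[500.31712617   0.         284.37473183]
 [  0.         500.31712617 213.59890603]
 [  0.           0.           1.        ]] [[ 0.31436513  0.94930119 -0.00134634]
 [ 0.92073773 -0.30456032  0.24389557]
 [ 0.23112031 -0.07791189 -0.96980057]] [0.1331029  0.61389086 0.38414495]
```

View pics/top.png

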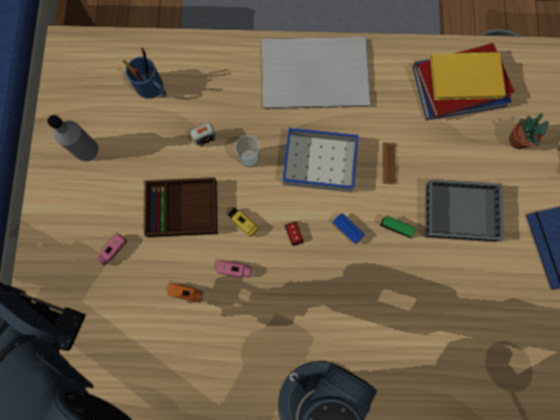

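View pics/scene.png

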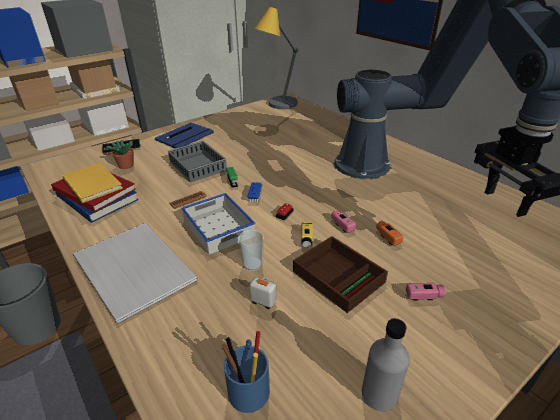

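Top view, with +x up and +y left. The objects I want:
- yellow front light (243,222), black bezel towards its upper left (232,212)
- red rear light (294,233)
- blue nail brush (348,228)
- green stapler (398,226)
- brown comb (389,163)

The containers and things that must stay put:
- basket (463,210)
- caddy (320,158)
- tray (181,207), with its pencil bay on the left, +y
- tumbler (248,150)
- clock (202,133)

What could be mistaken for the front light: pink (112,248), pink (233,268) and orange (184,292). Only the yellow one at (243,222) fits the description. The blue brush could be mistaken for the blue notebook (545,245).

```bash
cat > m.py <<'E'
from h import *
import pickle
d=pickle.load(open('c0.pkl','rb'))
t,s=d['top'],d['scene']
def mask(c,col,roi):
    h=cv2.cvtColor(c['img'],cv2.COLOR_RGB2HSV);lo,hi={'y':((22,120,60),(35,255,255)),'r':((0,170,50),(6,255,255)),'r2':((172,170,50),(180,255,255)),'b':((105,150,50),(130,255,255)),'g':((50,100,30),(85,255,255)),'c':((5,80,20),(16,255,125))}[col]
    m=cv2.inRange(h,lo,hi);x0,y0,x1,y1=roi;z=np.zeros_like(m);z[y0:y1,x0:x1]=m[y0:y1,x0:x1];
    n,l,st,ce=cv2.connectedComponentsWithStats(z);k=1+np.argmax(st[1:,4]);return (l==k).astype('uint8'),st[k],ce[k]
def bx(c,m,z):
    p=np.argwhere(m)[:,::-1].astype(float); w=np.array([onz(c,u,z)[:2] for u in p])
    r=cv2.minAreaRect((w*1000).astype('float32'));b=cv2.boxPoints(r)
    e=[b[1]-b[0],b[2]-b[1]];l=max(e,key=np.linalg.norm);return np.round(r[0],1),np.round(r[1],1),round(np.degrees(np.arctan2(l[1],l[0]))%180,1)
if __name__=='__main__':
  for n,col,rt,rs,z in [('front','y',(222,200,265,240),(295,215,320,255),.034),('rear','r',(280,215,310,250),(272,200,298,224),.026),('brush','b',(328,208,370,248),(245,178,268,205),.03),('stapler','g',(375,210,420,242),(222,162,242,190),.042),('comb','c',(378,138,402,190),(165,188,210,212),.008)]:
    mt,st,ct=mask(t,col,rt);ms,ss,cs=mask(s,col,rs)
    print(n,ct.round(1),st[4],cs.round(1),ss[4],'tri',tri(t,ct,s,cs)[0].round(3),'box',bx(t,mt,z))
  im=cv2.resize(t['img'][110:300,140:510],None,fx=2.15,fy=2.15,interpolation=cv2.INTER_CUBIC)
  cv2.imwrite('pics/crop.png',np.clip(im[:,:,::-1]*1.5,0,255).astype('uint8'))
E
python3 m.py
```

```text
front [244.3 223. ] 333 [306.6 230.6] 165 tri [0.456 0.204 0.022] box (array([454. , 204.4]), array([73.4, 34.7]), np.float32(49.1))
rear [293.6 232.6] 172 [284.3 209.6] 99 tri [0.435 0.071 0.014] box (array([432. ,  72.1]), array([52.7, 28.8]), np.float32(22.5))
brush [348.4 228.2] 372 [254.2 190.6] 160 tri [ 0.45  -0.075  0.017] box (array([447.5, -73.4]), array([80.8, 32.7]), np.float32(45.1))
stapler [398.3 226.1] 342 [231.3 173.4] 94 tri [ 0.457 -0.208  0.026] box (array([ 453.6, -203.3]), array([86.2, 28.8]), np.float32(68.0))
comb [388.8 163.1] 511 [187.4 199.2] 227 tri [ 0.643 -0.193 -0.001] box (array([ 639.4, -190.4]), array([ 33.7, 118.1]), np.float32(178.9))
```

View pics/crop.png

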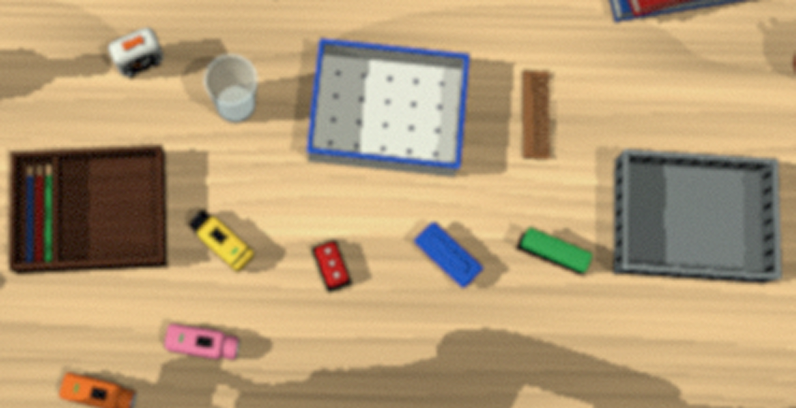

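The crop confirms it: the yellow light is at crop (222,240) with its black bezel at the upper left. The pink (200,341) and orange (97,391) lights are decoys.

```bash
cat > d.py <<'E'
import sys
from h import *
# usage: d.py x y z yaw : remaining shift along current tool axes (m), then tool-turn (deg)
x,y,z,yaw=map(float,sys.argv[1:5]);o=get_obs();R=Ro.from_quat(o['tool_rot']).as_matrix();p=o['position']
T=np.array([[np.cos(np.radians(yaw)),np.sin(np.radians(yaw)),0],[np.sin(np.radians(yaw)),-np.cos(np.radians(yaw)),0],[0,0,-1]])
T=T.T
T=np.column_stack([[np.cos(np.radians(yaw)),np.sin(np.radians(yaw)),0],[np.sin(np.radians(yaw)),-np.cos(np.radians(yaw)),0],[0,0,-1]])
print('t',round(o['time'],2),'pos',np.round(p,4),'q',np.round(o['q'],2),'w',round(o['grip_width'],4),'F',np.round(o['ft_force'],1))
print('shift(now axes)',np.round(R.T@(np.array([x,y,z])-p),4),'turn',np.round(Ro.from_matrix(R.T@T).as_rotvec(degrees=True),2),'shift in target axes',np.round(T.T@(np.array([x,y,z])-p),4))
E
python3 d.py .454 .204 .23 49
python3 - <<'E'
from m import *
# caddy blue rim, tray dark, basket grey in top view (first guess)
h=cv2.cvtColor(t['img'],cv2.COLOR_RGB2HSV)
def blob(m,roi,z,n):
    x0,y0,x1,y1=roi;q=np.zeros_like(m);q[y0:y1,x0:x1]=m[y0:y1,x0:x1]
    k,l,st,ce=cv2.connectedComponentsWithStats(q);i=1+np.argmax(st[1:,4]);print(n,st[i],bx(t,l==i,z))
blob(cv2.inRange(h,(105,100,30),(130,255,255)),(275,120,365,198),.05,'caddy')
blob(cv2.inRange(h,(0,60,0),(15,255,75)),(138,170,226,245),.04,'tray')
blob(cv2.inRange(h,(60,5,0),(140,140,140)),(418,172,512,248),.05,'basket')
for n,u,v in(('tumbler rim',(248,142),.095),('tumbler base',(250,158),0.),('clock',(203,128),.07)):print(n,onz(t,u,v).round(3))
E
```

```text
t 0.15 pos [0.1968 0.5926 0.2328] q [ 1.07  0.53  1.43  0.    1.18 -0.18] w 0.0873 F [-0.2 -0.5  1. ]
shift(now axes) [-0.3666 -0.2877  0.0031] turn [-8.0000e-02  8.0000e-02  1.1262e+02] shift in target axes [-0.1246  0.4491  0.0028]
caddy [283 128  75  60 514] (array([635.7,   4.6]), array([191.4, 151.9]), np.float32(85.0))
tray [ 145  178   72   59 3510] (array([492.4, 374.9]), array([152.9, 190.7]), np.float32(94.1))
basket [ 426  181   77   60 4134] (array([ 499.8, -376.1]), array([198.7, 152.1]), np.float32(87.5))
tumbler rim [0.658 0.198 0.095]
tumbler base [0.647 0.198 0.   ]
clock [0.705 0.323 0.07 ]
```

```bash
python3 -m pendant '[[[-0.046,-0.036,0,0,0,0,1],[-0.046,-0.036,0,0,0,0,1],[-0.046,-0.036,0,0,0,0,1],[-0.046,-0.036,0,0,0,0,1],[-0.046,-0.036,0,0,0,0,1]]]' 20
python3 -m pendant '[[[-0.046,-0.036,0,0,0,0,1],[-0.046,-0.036,0,0,0,0,1],[-0.045,-0.036,0,0,0,0,1],[0,0,0,0,0,10.2,1],[0,0,0,0,0,10.2,1]]]'
python3 -m pendant '[[[0,0,0,0,0,10.2,1],[0,0,0,0,0,10.2,1],[0,0,0,0,0,10.2,1],[0,0,0,0,0,10.2,1],[0,0,0,0,0,10.2,1]]]'
python3 -m pendant '[[[0,0,0,0,0,10.2,1],[0,0,0,0,0,10.2,1],[0,0,0,0,0,10.2,1],[0,0,0,0,0,10.2,1],[0,0,0,0,0,0,1]]]'
python3 d.py .454 .204 .23 49
python3 - <<'E'
from m import *
c=wrist();save(c,'w1');pickle.dump(c,open('w1.pkl','wb'))
m,st,ce=mask(c,'y',(0,0,560,420));print(st,ce,bx(c,m,.03),c['intrinsics'][0,0])
E
```

```text
time: 0.78
position: [0.3593, 0.3481, 0.2335]
tool_rot: [0.16, 0.987, 0.0, 0.0]
ft_force: [1.0, -0.5, -0.0]
grip_width: 0.0874
grip_force: 0.0
time: 1.4
position: [0.4549, 0.2029, 0.2333]
tool_rot: [0.336, 0.942, -0.0, -0.0]
ft_force: [0.2, 0.2, -0.0]
grip_width: 0.0871
grip_force: 0.0
time: 2.02
position: [0.4543, 0.204, 0.2333]
tool_rot: [0.708, 0.706, -0.0, -0.0]
ft_force: [0.4, -0.1, 0.2]
grip_width: 0.0869
grip_force: 0.0
time: 2.65
position: [0.4543, 0.204, 0.2334]
tool_rot: [0.908, 0.419, -0.0, -0.0]
ft_force: [-0.5, -0.9, -0.3]
grip_width: 0.0869
grip_force: 0.0
t 2.65 pos [0.4543 0.204  0.2334] q [ 0.2   0.36  1.75 -0.    1.04  0.9 ] w 0.0869 F [-0.5 -0.9 -0.3]
shift(now axes) [-0.0002 -0.0002  0.0034] turn [-0.02  0.02  0.54] shift in target axes [-0.0002 -0.0002  0.0034]
[ 266  160   27   57 1296] [278.75154321 188.26466049] (array([455.8, 204.8]), array([70.4, 32.5]), np.float32(49.0)) 291.01121221068075
```

View pics/w1.png

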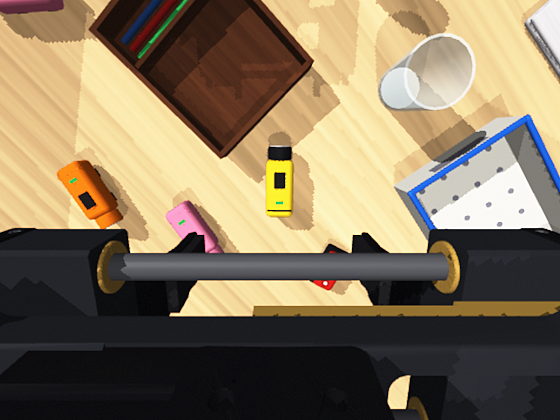

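```bash
python3 -c "
from m import *
c=pickle.load(open('w1.pkl','rb'));print(tri(t,(244.3,223.),c,(278.75,188.26)))"
python3 -m pendant '[[[0.001,0,0.05,0,0,0.5,1],[0,0,0.05,0,0,0,1],[0,0,0.05,0,0,0,1],[0,0,0.04,0,0,0,1],[0,0,0.0245,0,0,0,1]]]' 20
python3 -m pendant '[[[0,0,0,0,0,0,1],[0,0,0,0,0,0,0.2],[0,0,0,0,0,0,0.2],[0,0,0,0,0,0,0.2],[0,0,0,0,0,0,0.2]]]' 20
python3 -m pendant '[[[0,0,0,0,0,0,0.2],[0,0,0,0,0,0,0.2],[0,0,-0.02,0,0,0,0.2],[0,0,-0.04,0,0,0,0.2],[0,0,-0.06,0,0,0,0.2]]]' 20
python3 d.py .497 -.333 .139 -2.5
```

```text
(array([0.45524408, 0.20473604, 0.02495433]), np.float64(9.826085832878699e-05))
time: 3.32
position: [0.4544, 0.2046, 0.017]
tool_rot: [0.91, 0.415, -0.001, -0.0]
ft_force: [-0.0, 0.6, -0.7]
grip_width: 0.0865
grip_force: 0.0
time: 3.95
position: [0.4555, 0.2049, 0.0197]
tool_rot: [0.91, 0.414, 0.001, 0.0]
ft_force: [-0.2, 0.0, -0.8]
grip_width: 0.0553
grip_force: 0.0
time: 4.58
position: [0.4537, 0.2044, 0.1387]
tool_rot: [0.91, 0.414, -0.002, -0.001]
ft_force: [2.8, 0.4, -0.9]
grip_width: 0.0337
grip_force: 20.0
t 4.58 pos [0.4537 0.2044 0.1387] q [ 0.2   0.51  1.84 -0.    0.8   0.92] w 0.0337 F [ 2.8  0.4 -0.9]
shift(now axes) [-3.766e-01  3.858e-01  1.000e-04] turn [-0.06  0.28 51.41] shift in target axes [ 6.670e-02  5.351e-01 -3.000e-04]
```

```bash
python3 -m pendant '[[[-0.0377,0.0386,-0.006,0,0,0,0.2],[-0.0377,0.0386,-0.006,0,0,0,0.2],[-0.0377,0.0386,-0.006,0,0,0,0.2],[-0.0377,0.0386,-0.006,0,0,0,0.2],[-0.0377,0.0386,-0.006,0,0,0,0.2]]]'
python3 -m pendant '[[[-0.0377,0.0386,-0.006,0,0,0,0.2],[-0.0377,0.0386,-0.006,0,0,0,0.2],[-0.0377,0.0386,-0.006,0,0,0,0.2],[-0.0377,0.0386,-0.006,0,0,0,0.2],[-0.0377,0.0386,-0.006,0,0,0,0.2]]]'
python3 -m pendant '[[[0,0,0,0,0,10.28,0.2],[0,0,0,0,0,10.28,0.2],[0,0,0,0,0,10.28,0.2],[0,0,0,0,0,10.28,0.2],[0,0,0,0,0,10.28,0.2]]]'
python3 - <<'E'
from m import *
c=wrist();save(c,'w2');pickle.dump(c,open('w2.pkl','wb'))
E
python3 d.py .497 -.333 .139 -2.5
```

```text
time: 5.2
position: [0.4764, -0.0657, 0.1691]
tool_rot: [0.91, 0.414, -0.0, -0.0]
ft_force: [0.8, 0.6, -0.8]
grip_width: 0.0338
grip_force: 20.0
time: 5.82
position: [0.4979, -0.3344, 0.1988]
tool_rot: [0.91, 0.414, -0.0, -0.001]
ft_force: [0.5, 0.1, 0.3]
grip_width: 0.0339
grip_force: 20.0
time: 6.45
position: [0.4979, -0.3325, 0.1984]
tool_rot: [1.0, -0.025, -0.001, -0.001]
ft_force: [-0.2, 0.4, -1.8]
grip_width: 0.0343
grip_force: 20.0
t 6.5 pos [ 0.4979 -0.3326  0.1985] q [-0.78  0.53  1.53  0.    1.07  0.85] w 0.0335 F [-0.3 -0.2 -0.9]
shift(now axes) [-0.0009  0.0005  0.0595] turn [-0.05  0.06 -0.54] shift in target axes [-0.0009  0.0004  0.0595]
```

View pics/w2.png

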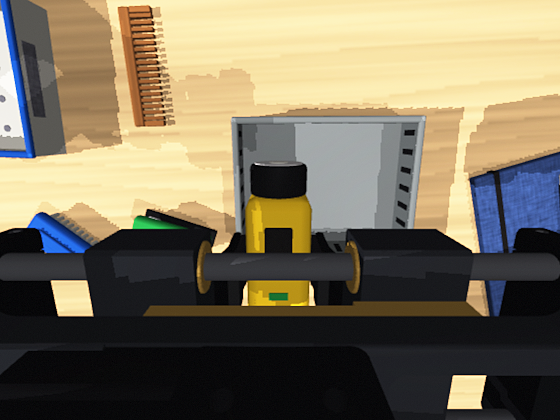

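The wrist picture shows the front light held straight at (279,235). The basket's far rim corners are at (232,117) and (424,115). The comb is at the upper left, around (145,65).

```bash
python3 - <<'E'
from m import *
c=pickle.load(open('w2.pkl','rb'))
A=onz(c,(232.5,117.5),.05);B=onz(c,(424.5,115.5),.05);print(A.round(4),B.round(4),np.linalg.norm(A-B))
u=(B-A)/np.linalg.norm(B-A);n=np.array([u[1],-u[0],0]);n=-n if n[0]>0 else n
print('yaw',np.degrees(np.arctan2(u[1],u[0]))+90,'center',(A+B)/2+n*.075)
# check: same far corners in top view
for p in (A,B):
    q=t['R']@p+t['t'];k=t['intrinsics']@q;print(k[:2]/k[2])
im=cv2.resize(t['img'][165:260,410:520],None,fx=5,fy=5,interpolation=cv2.INTER_CUBIC);cv2.imwrite('pics/b.png',np.clip(im[:,:,::-1]*1.6,0,255).astype('uint8'))
E
```

```text
[ 0.5819 -0.2914  0.05  ] [ 0.5747 -0.4801  0.05  ] 0.18882032169590898
yaw -2.1962806464189555 center [ 0.50338106 -0.38283588  0.05      ]
[430.42982167 179.17754841]
[500.98699172 183.41456271]
```

View pics/b.png

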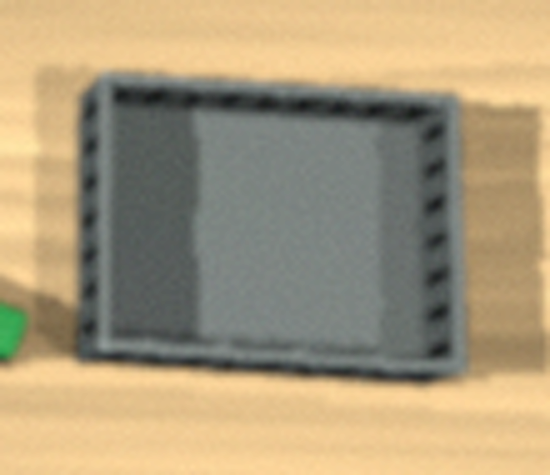

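The rim corners agree between the two views, so the basket is centred at (0.503, -0.383) with yaw -2.2°. Lowering the light now.

```bash
python3 -m pendant '[[[0.002,0.004,0.05,0,0,0,0.2],[0,0,0.05,0,0,0,0.2],[0,0,0.04,0,0,0,0.2],[0,0,0.025,0,0,0,0.2],[0,0,0.009,0,0,0,0.2]]]'
python3 -m pendant '[[[0,0,0,0,0,0,0.2],[0,0,0,0,0,0,0.2],[0,0,0,0,0,0,0.53],[0,0,0,0,0,0,0.53],[0,0,0,0,0,0,0.53]]]'
python3 d.py .432 .072 .2 22.5
```

```text
time: 7.12
position: [0.499, -0.3359, 0.0231]
tool_rot: [1.0, -0.021, -0.002, -0.002]
ft_force: [-4.5, 5.7, 24.9]
grip_width: 0.0342
grip_force: 20.0
time: 7.75
position: [0.5004, -0.3373, 0.0254]
tool_rot: [1.0, -0.022, 0.0, 0.0]
ft_force: [-0.3, -0.0, 0.3]
grip_width: 0.0454
grip_force: 0.0
t 7.75 pos [ 0.5004 -0.3373  0.0254] q [-0.78  0.79  1.62 -0.    0.73  0.84] w 0.0454 F [-0.3 -0.   0.3]
shift(now axes) [-0.0859 -0.4058 -0.1748] turn [ 3.000e-02 -2.000e-02 -2.498e+01] shift in target axes [ 0.0935 -0.4043 -0.1746]
```

```bash
python3 -m pendant '[[[0,0,-0.04,0,0,0,0.53],[0,0,-0.06,0,0,0,0.53],[0,0,-0.06,0,0,0,0.6],[-0.0123,-0.058,-0.014,0,0,0,0.6],[-0.0123,-0.058,0,0,0,0,0.6]]]'
python3 -m pendant '[[[-0.0123,-0.058,0,0,0,0,0.6],[-0.0123,-0.058,0,0,0,0,0.6],[-0.0123,-0.058,0,0,0,0,0.6],[-0.0123,-0.058,0,0,0,0,0.6],[-0.0123,-0.058,0,0,0,0,0.6]]]'
python3 -m pendant '[[[0,0,0,0,0,-8.3,0.6],[0,0,0,0,0,-8.3,0.6],[0,0,0,0,0,-8.3,0.6],[0,0,0,0,0,0,0.6],[0,0,0,0,0,0,0.6]]]'
python3 - <<'E'
from m import *
c=wrist();save(c,'w3');pickle.dump(c,open('w3.pkl','wb'))
h=cv2.cvtColor(c['img'],cv2.COLOR_RGB2HSV);m,st,ce=mask(c,'r',(0,0,560,420));print(st,ce,bx(c,m,.026),tri(t,(293.6,232.6),c,ce))
E
python3 d.py .432 .072 .2 22.5
```

```text
time: 8.38
position: [0.4814, -0.22, 0.2012]
tool_rot: [1.0, -0.023, 0.002, 0.001]
ft_force: [1.7, 1.0, -0.5]
grip_width: 0.0519
grip_force: 0.0
time: 9.0
position: [0.4314, 0.074, 0.1994]
tool_rot: [1.0, -0.022, 0.001, -0.0]
ft_force: [1.2, -0.9, 0.5]
grip_width: 0.0521
grip_force: 0.0
time: 9.62
position: [0.4317, 0.0722, 0.1991]
tool_rot: [0.981, 0.193, 0.0, 0.0]
ft_force: [-0.4, -0.2, -0.2]
grip_width: 0.0524
grip_force: 0.0
[ 267  169   26   47 1051] [279.28068506 191.1284491 ] (array([434.5,  72. ]), array([53.1, 28.4]), np.float32(21.8)) (array([0.43399856, 0.07206372, 0.01575444]), np.float64(6.517180775088849e-05))
t 9.68 pos [0.4318 0.0722 0.1991] q [-0.09  0.33  1.92  0.    0.89  1.09] w 0.052 F [-0.1 -0.8 -0.4]
shift(now axes) [ 0.0002  0.0003 -0.0009] turn [ 0.   -0.01 -0.18] shift in target axes [ 0.0002  0.0003 -0.0009]
```

View pics/w3.png

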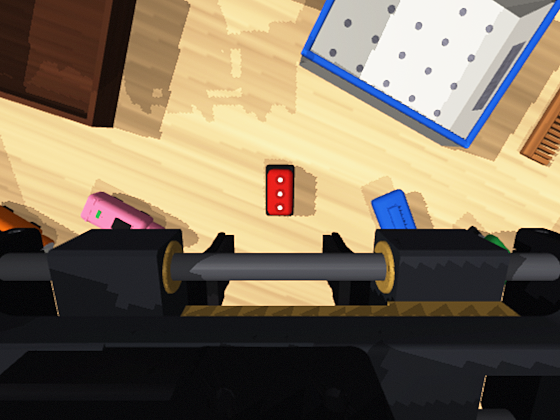

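The rear light is in line between the open fingers at (280,190). Grasping it low, by the base.

```bash
python3 -m pendant '[[[0.002,0,0.055,0,0,0,0.6],[0,0,0.055,0,0,0,0.6],[0,0,0.045,0,0,0,0.6],[0,0,0.024,0,0,0,0.6],[0,0,0.006,0,0,0,0.6]]]' 20
python3 -m pendant '[[[0,0,0,0,0,0,0.2],[0,0,0,0,0,0,0.2],[0,0,0,0,0,0,0.2],[0,0,0,0,0,0,0.2],[0,0,0,0,0,0,0.2]]]' 20
python3 d.py .503 -.43 .18 -2.2
python3 -m pendant '[[[0,0,-0.02,0,0,0,0.2],[0,0,-0.04,0,0,0,0.2],[0,0,-0.05,0,0,0,0.2],[0,0,-0.05,0,0,0,0.2],[0,0,0,0,0,0,0.2]]]' 20
python3 d.py .503 -.43 .18 -2.2
```

```text
time: 10.3
position: [0.4329, 0.0729, 0.0126]
tool_rot: [0.981, 0.194, -0.001, -0.0]
ft_force: [-0.1, 1.3, -0.8]
grip_width: 0.0524
grip_force: 0.0
time: 10.92
position: [0.4344, 0.073, 0.0151]
tool_rot: [0.981, 0.194, 0.001, 0.0]
ft_force: [-0.2, 0.5, 7.3]
grip_width: 0.0338
grip_force: 20.0
t 10.93 pos [0.4344 0.073  0.0151] q [-0.09  0.72  2.05 -0.    0.37  1.09] w 0.0338 F [-0.2  0.5  7.3]
shift(now axes) [-0.1281  0.4913 -0.1646] turn [ 0.04 -0.15 24.62] shift in target axes [ 0.0878  0.5    -0.1649]
time: 11.55
position: [0.436, 0.073, 0.1776]
tool_rot: [0.981, 0.195, 0.005, 0.001]
ft_force: [1.1, 1.1, -1.0]
grip_width: 0.0336
grip_force: 20.0
t 11.55 pos [0.436  0.073  0.1776] q [-0.09  0.37  1.94  0.    0.82  1.09] w 0.0336 F [ 1.1  1.1 -1. ]
shift(now axes) [-0.13    0.4905 -0.0014] turn [ 0.14 -0.53 24.63] shift in target axes [ 0.0863  0.5    -0.0024]
```

```bash
python3 -m pendant '[[[-0.013,0.049,-0.002,0,0,0,0.2],[-0.013,0.049,0,0,0,0,0.2],[-0.013,0.049,0,0,0,0,0.2],[-0.013,0.049,0,0,0,0,0.2],[-0.013,0.049,0,0,0,0,0.2]]]'
python3 -m pendant '[[[-0.013,0.049,0,0,0,0,0.2],[-0.013,0.049,0,0,0,0,0.2],[-0.013,0.049,0,0,0,0,0.2],[-0.013,0.049,0,0,0,0,0.2],[-0.013,0.049,0,0,0,0,0.2]]]'
python3 -m pendant '[[[0,0,0,0,0,8.2,0.2],[0,0,0,0,0,8.2,0.2],[0,0,0,0,0,8.2,0.2],[0,0,0,0,0,0,0.2],[0,0,0,0,0,0,0.2]]]'
python3 - <<'E'
from m import *
c=wrist();save(c,'w4');pickle.dump(c,open('w4.pkl','wb'))
E
python3 d.py .503 -.43 .18 -2.2
```

```text
time: 12.18
position: [0.466, -0.1793, 0.1747]
tool_rot: [0.981, 0.194, -0.001, -0.001]
ft_force: [0.4, 0.0, -0.4]
grip_width: 0.0332
grip_force: 20.0
time: 12.8
position: [0.4995, -0.4302, 0.1739]
tool_rot: [0.981, 0.194, -0.001, -0.002]
ft_force: [1.4, -0.7, -0.2]
grip_width: 0.0334
grip_force: 20.0
time: 13.42
position: [0.4999, -0.429, 0.175]
tool_rot: [1.0, -0.018, -0.001, -0.001]
ft_force: [-0.2, -0.6, -0.7]
grip_width: 0.0341
grip_force: 20.0
t 13.47 pos [ 0.5    -0.4291  0.1753] q [-0.88  0.64  1.4   0.    1.11  0.73] w 0.0336 F [ 0.6  0.3 -0.6]
shift(now axes) [ 0.003   0.0008 -0.0047] turn [-0.06  0.05  0.12] shift in target axes [ 0.003   0.0008 -0.0047]
```

View pics/w4.png

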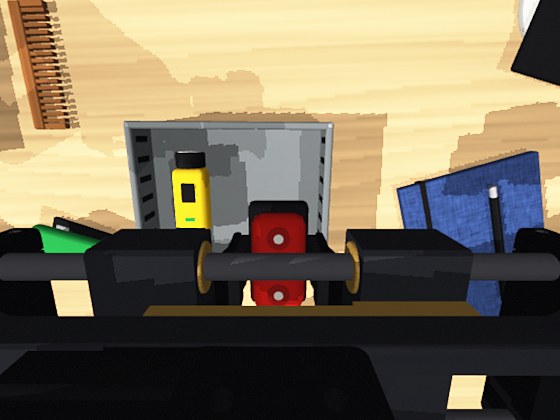

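The front light stands flat in the basket at (190,190), left half. The rear light, held at (279,255), is over the free right half.

```bash
python3 -m pendant '[[[0.003,0,0.05,0,0,0,0.2],[0,0,0.05,0,0,0,0.2],[0,0,0.033,0,0,0,0.2],[0,0,0.017,0,0,0,0.2],[0,0,0.004,0,0,0,0.2]]]'
python3 -m pendant '[[[0,0,0.001,0,0,0,0.2],[0,0,0,0,0,0,0.2],[0,0,0,0,0,0,0.53],[0,0,0,0,0,0,0.53],[0,0,0,0,0,0,0.53]]]'
python3 -m pendant '[[[0,0,-0.03,0,0,0,0.53],[0,0,-0.05,0,0,0,0.53],[0,0,-0.06,0,0,0,0.6],[0,0,-0.04,0,0,0,0.6],[0,0,0,0,0,0,0.6]]]'
python3 d.py .4536 -.203 .2 68
```

```text
time: 14.1
position: [0.5031, -0.4294, 0.0213]
tool_rot: [1.0, -0.019, -0.0, -0.0]
ft_force: [-0.5, 0.8, -0.6]
grip_width: 0.0338
grip_force: 20.0
time: 14.72
position: [0.5034, -0.4298, 0.0215]
tool_rot: [1.0, -0.019, 0.0, 0.0]
ft_force: [-0.2, 0.7, 0.5]
grip_width: 0.0453
grip_force: 0.0
time: 15.35
position: [0.5051, -0.4316, 0.2059]
tool_rot: [1.0, -0.019, 0.003, 0.004]
ft_force: [-0.6, -0.3, 0.0]
grip_width: 0.0519
grip_force: 0.0
t 15.35 pos [ 0.5051 -0.4316  0.2059] q [-0.87  0.61  1.36  0.    1.16  0.73] w 0.0519 F [-0.6 -0.3  0. ]
shift(now axes) [-0.0601 -0.2265  0.0039] turn [ 5.800e-01 -7.000e-02 -7.017e+01] shift in target axes [ 0.1927 -0.1334  0.0059]
```

```bash
python3 -m pendant '[[[-0.015,-0.0565,0,0,0,0,0.6],[-0.015,-0.0565,0,0,0,0,0.6],[-0.015,-0.0565,0,0,0,0,0.6],[-0.015,-0.0565,0,0,0,0,0.6],[0,0,0,0,0,-10,0.6]]]'
python3 -m pendant '[[[0,0,0,0,0,-10,0.6],[0,0,0,0,0,-10,0.6],[0,0,0,0,0,-10,0.6],[0,0,0,0,0,-10,0.6],[0,0,0,0,0,-10,0.6]]]'
python3 -m pendant '[[[0,0,0,0,0,-10,0.6],[0,0,0,0,0,0,0.6],[0,0,0,0,0,0,0.6],[0,0,0,0,0,0,0.6],[0,0,0,0,0,0,0.6]]]'
python3 - <<'E'
from m import *
c=wrist();save(c,'w5');pickle.dump(c,open('w5.pkl','wb'))
m,st,ce=mask(c,'g',(150,90,400,240));print(st,ce,bx(c,m,.042),tri(t,(398.3,226.1),c,ce))
E
python3 d.py .4536 -.203 .2 68
```

```text
time: 15.98
position: [0.4484, -0.1959, 0.1995]
tool_rot: [0.997, 0.072, -0.003, -0.003]
ft_force: [0.3, 0.0, 0.0]
grip_width: 0.0523
grip_force: 0.0
time: 16.6
position: [0.4511, -0.2009, 0.1998]
tool_rot: [0.874, 0.486, -0.001, -0.001]
ft_force: [-0.6, 0.1, 0.6]
grip_width: 0.0521
grip_force: 0.0
time: 17.23
position: [0.4519, -0.2015, 0.201]
tool_rot: [0.83, 0.558, -0.0, -0.0]
ft_force: [0.1, -0.8, 0.3]
grip_width: 0.0526
grip_force: 0.0
[ 272  159   25   77 1816] [283.82048458 196.36288546] (array([ 457.1, -204.3]), array([84.7, 26.1]), np.float32(67.6)) (array([ 0.45657399, -0.20650503,  0.02559081]), np.float64(0.0017994611687973622))
t 17.27 pos [ 0.4519 -0.2015  0.201 ] q [-0.65  0.4   1.79  0.    0.95 -0.26] w 0.0522 F [-0.6  0.4 -0. ]
shift(now axes) [-0.0008  0.0021  0.001 ] turn [-0.   -0.   -0.21] shift in target axes [-0.0008  0.0021  0.001 ]
```

View pics/w5.png

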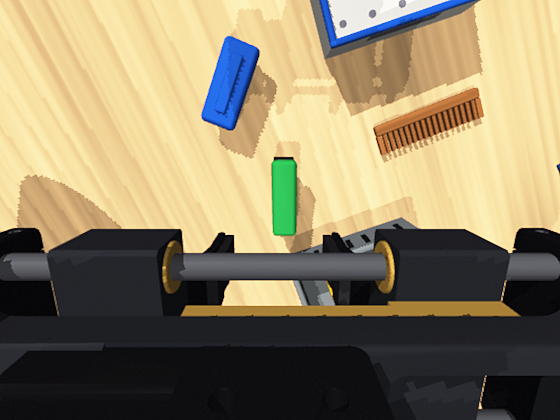

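The stapler is at (284,196), slightly right of the finger centre. Correcting by 6 mm and grasping.

```bash
python3 -m pendant '[[[-0.001,0.006,0.05,0,0,0,0.6],[0,0,0.055,0,0,0,0.6],[0,0,0.045,0,0,0,0.6],[0,0,0.022,0,0,0,0.6],[0,0,0.005,0,0,0,0.6]]]' 20
python3 -m pendant '[[[0,0,0,0,0,0,0.2],[0,0,0,0,0,0,0.2],[0,0,0,0,0,0,0.2],[0,0,0,0,0,0,0.2],[0,0,0,0,0,0,0.2]]]' 25
python3 -m pendant '[[[0,0,-0.02,0,0,0,0.2],[0,0,-0.04,0,0,0,0.2],[0,0,-0.05,0,0,0,0.2],[0,0,-0.05,0,0,0,0.2],[0,0,0,0,0,0,0.2]]]' 25
python3 d.py .49 .345 .185 4
```

```text
time: 17.9
position: [0.4565, -0.2043, 0.0226]
tool_rot: [0.83, 0.558, -0.0, -0.001]
ft_force: [-0.2, 0.2, -0.6]
grip_width: 0.052
grip_force: 0.0
time: 18.52
position: [0.4577, -0.205, 0.025]
tool_rot: [0.83, 0.558, 0.0, 0.001]
ft_force: [-0.2, 0.1, 6.5]
grip_width: 0.0276
grip_force: 25.0
time: 19.15
position: [0.4592, -0.2061, 0.1877]
tool_rot: [0.83, 0.558, 0.002, 0.004]
ft_force: [-0.9, -0.2, -1.6]
grip_width: 0.0278
grip_force: 25.0
t 19.15 pos [ 0.4592 -0.2061  0.1877] q [-0.64  0.43  1.79  0.    0.92 -0.26] w 0.0278 F [-0.9 -0.2 -1.6]
shift(now axes) [ 5.220e-01 -1.794e-01 -1.000e-04] turn [ 0.53 -0.17 63.83] shift in target axes [ 0.0692 -0.5476  0.0027]
```

```bash
python3 -m pendant '[[[0.0522,-0.0179,0,0,0,0,0.2],[0.0522,-0.0179,0,0,0,0,0.2],[0.0522,-0.0179,0,0,0,0,0.2],[0.0522,-0.0179,0,0,0,0,0.2],[0.0522,-0.0179,0,0,0,0,0.2]]]'
python3 -m pendant '[[[0.0522,-0.0179,0,0,0,0,0.2],[0.0522,-0.0179,0,0,0,0,0.2],[0.0522,-0.0179,0,0,0,0,0.2],[0.0522,-0.0179,0,0,0,0,0.2],[0.0522,-0.0179,0,0,0,0,0.2]]]'
python3 -m pendant '[[[0,0,0,0,0,9,0.2],[0,0,0,0,0,9,0.2],[0,0,0,0,0,9,0.2],[0,0,0,0,0,9,0.2],[0,0,0,0,0,9,0.2]]]'
python3 -m pendant '[[[0,0,0,0,0,9,0.2],[0,0,0,0,0,9,0.2],[0,0,0,0,0,0.8,0.2],[0,0,0,0,0,0,0.2],[0,0,0,0,0,0,0.2]]]'
python3 - <<'E'
from m import *
c=wrist();save(c,'w6');pickle.dump(c,open('w6.pkl','wb'))
E
python3 d.py .49 .345 .185 4
```

```text
time: 19.77
position: [0.4715, 0.0725, 0.1827]
tool_rot: [0.83, 0.558, -0.001, -0.001]
ft_force: [1.1, 0.1, -1.2]
grip_width: 0.0276
grip_force: 25.0
time: 20.4
position: [0.4871, 0.3475, 0.182]
tool_rot: [0.83, 0.558, -0.002, -0.0]
ft_force: [0.9, -0.7, -0.5]
grip_width: 0.0274
grip_force: 25.0
time: 21.02
position: [0.4871, 0.3456, 0.1819]
tool_rot: [0.981, 0.195, -0.002, 0.001]
ft_force: [0.4, 0.0, -1.9]
grip_width: 0.0279
grip_force: 25.0
time: 21.65
position: [0.4882, 0.3461, 0.1836]
tool_rot: [0.999, 0.036, -0.0, 0.0]
ft_force: [0.3, -0.2, -0.4]
grip_width: 0.0279
grip_force: 25.0
t 21.7 pos [0.4883 0.3462 0.1838] q [ 0.43  0.55  1.55 -0.    1.04  1.93] w 0.0279 F [-0.   0.2 -1.6]
shift(now axes) [ 0.0016  0.0013 -0.0012] turn [0.01 0.03 0.07] shift in target axes [ 0.0016  0.0013 -0.0012]
```

View pics/w6.png

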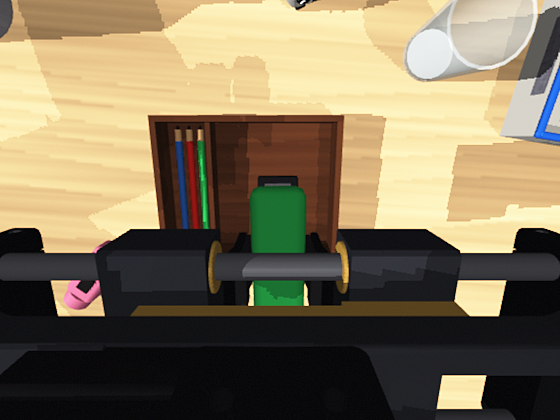

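The tray's far rim corners are at (149,115) and (343,115), and the partition meets the far wall near x=213. The stapler is held level over the wide bay.

```bash
python3 - <<'E'
from m import *
c=pickle.load(open('w6.pkl','rb'))
A=onz(c,(149,115),.04);B=onz(c,(343,115),.04);u=(B-A)/np.linalg.norm(B-A);n=np.array([u[1],-u[0],0]);n=-n if n[0]>0 else n
C=(A+B)/2+n*.075;print(np.linalg.norm(A-B),'yaw',np.degrees(np.arctan2(u[1],u[0]))+90,'C',C,'target',C+u*.026)
for p in (A,B):
    q=t['R']@p+t['t'];k=t['intrinsics']@q;print(k[:2]/k[2])
T=C+u*.026;R=Ro.from_quat(get_obs()['tool_rot']).as_matrix();print(R.T@(T-get_obs()['position']))
E
```

```text
0.1876688187554362 yaw 4.146311816730574 C [0.4950552  0.37787129 0.04      ] target [0.49693509 0.35193934 0.04      ]
[144.51789103 180.32226339]
[214.22686679 177.10420457]
[ 0.00908189 -0.00515833  0.14376849]
```

```bash
python3 -m pendant '[[[0.009,-0.005,0.048,0,0,0,0.2],[0,0,0.05,0,0,0,0.2],[0,0,0.034,0,0,0,0.2],[0,0,0.015,0,0,0,0.2],[0,0,0.004,0,0,0,0.2]]]'
python3 -m pendant '[[[0,0,0.001,0,0,0,0.2],[0,0,0,0,0,0,0.2],[0,0,0,0,0,0,0.48],[0,0,0,0,0,0,0.48],[0,0,0,0,0,0,0.48]]]'
python3 -m pendant '[[[0,0,-0.03,0,0,0,0.48],[0,0,-0.05,0,0,0,0.48],[0,0,-0.06,0,0,0,0.65],[0,0,-0.03,0,0,0,0.65],[0,0,0,0,0,0,0.65]]]'
python3 d.py .448 -.0735 .2 45
```

```text
time: 22.32
position: [0.4971, 0.3519, 0.0326]
tool_rot: [0.999, 0.035, -0.0, 0.0]
ft_force: [-0.3, 0.6, -1.9]
grip_width: 0.0277
grip_force: 25.0
time: 22.95
position: [0.4973, 0.352, 0.0325]
tool_rot: [0.999, 0.035, 0.0, -0.0]
ft_force: [-0.3, -0.3, 0.4]
grip_width: 0.0408
grip_force: 0.0
time: 23.58
position: [0.4987, 0.3527, 0.2052]
tool_rot: [0.999, 0.035, 0.003, -0.001]
ft_force: [0.3, 0.6, -0.2]
grip_width: 0.0555
grip_force: 0.0
t 23.57 pos [0.4987 0.3527 0.2052] q [ 0.43  0.54  1.5  -0.    1.09  1.93] w 0.0555 F [ 0.3  0.6 -0.2]
shift(now axes) [-0.0806  0.4216  0.0036] turn [ -0.    -0.41 -40.97] shift in target axes [-0.3373  0.2655  0.0052]
```

```bash
python3 -m pendant '[[[-0.01,0.0527,0,0,0,0,0.65],[-0.01,0.0527,0,0,0,0,0.65],[-0.01,0.0527,0,0,0,0,0.65],[-0.01,0.0527,0,0,0,0,0.65],[-0.01,0.0527,0,0,0,0,0.65]]]'
python3 -m pendant '[[[-0.01,0.0527,0,0,0,0,0.65],[-0.01,0.0527,0,0,0,0,0.65],[-0.01,0.0527,0,0,0,0,0.65],[0,0,0,0,0,-10,0.65],[0,0,0,0,0,-10,0.65]]]'
python3 -m pendant '[[[0,0,0,0,0,-10,0.65],[0,0,0,0,0,-10,0.65],[0,0,0,0,0,-1,0.65],[0,0,0,0,0,0,0.65],[0,0,0,0,0,0,0.65]]]'
python3 - <<'E'
from m import *
c=wrist();save(c,'w7');pickle.dump(c,open('w7.pkl','wb'))
m,st,ce=mask(c,'b',(200,110,370,245));print(st,ce,bx(c,m,.03),tri(t,(348.4,228.2),c,ce))
E
python3 d.py .448 -.0735 .2 45
```

```text
time: 24.2
position: [0.4641, 0.084, 0.2005]
tool_rot: [0.999, 0.035, -0.002, -0.0]
ft_force: [1.8, 0.5, 0.5]
grip_width: 0.0567
grip_force: 0.0
time: 24.82
position: [0.4454, -0.075, 0.2004]
tool_rot: [0.978, 0.21, -0.002, -0.001]
ft_force: [-0.2, 0.7, -0.7]
grip_width: 0.057
grip_force: 0.0
time: 25.45
position: [0.4466, -0.0742, 0.2017]
tool_rot: [0.924, 0.382, -0.0, -0.0]
ft_force: [-0.1, -0.2, -0.5]
grip_width: 0.0565
grip_force: 0.0
[ 262  154   34   75 2372] [279.02908938 190.83726813] (array([449.1, -72.2]), array([85.5, 36.1]), np.float32(46.5)) (array([ 0.4488472 , -0.07366539,  0.01899992]), np.float64(0.002100145476053451))
t 25.5 pos [ 0.4467 -0.0742  0.2019] q [-0.41  0.35  1.89 -0.    0.91  0.37] w 0.0567 F [ 0.9 -0.3 -0.1]
shift(now axes) [0.0014 0.0004 0.0019] turn [-0.02  0.01 -0.03] shift in target axes [0.0014 0.0004 0.0019]
```

View pics/w7.png

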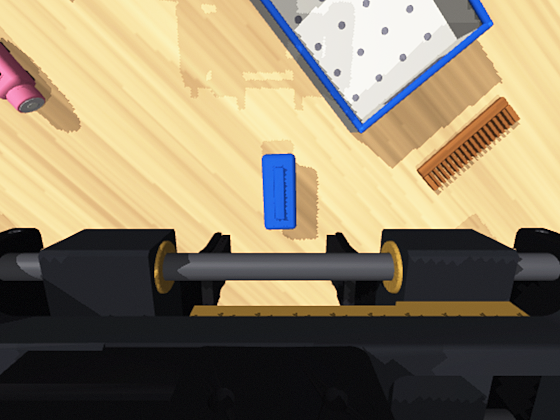

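The brush is at (279,191), in line with the fingers and about 1.5° off in yaw.

```bash
python3 -m pendant '[[[0.003,0.0005,0.055,0,0,-1.5,0.65],[0,0,0.055,0,0,0,0.65],[0,0,0.045,0,0,0,0.65],[0,0,0.023,0,0,0,0.65],[0,0,0.006,0,0,0,0.65]]]' 20
python3 -m pendant '[[[0,0,0,0,0,0,0.2],[0,0,0,0,0,0,0.2],[0,0,0,0,0,0,0.2],[0,0,0,0,0,0,0.2],[0,0,0,0,0,0,0.2]]]' 20
python3 -m pendant '[[[0,0,-0.02,0,0,0,0.2],[0,0,-0.04,0,0,0,0.2],[0,0,-0.05,0,0,0,0.2],[0,0,-0.05,0,0,0,0.2],[0,0,-0.01,0,0,0,0.2]]]' 20
python3 d.py .638 .0365 .185 -5
```

```text
time: 26.12
position: [0.4487, -0.0723, 0.0167]
tool_rot: [0.919, 0.395, -0.001, -0.001]
ft_force: [0.6, -0.5, 0.1]
grip_width: 0.0565
grip_force: 0.0
time: 26.75
position: [0.45, -0.0728, 0.0191]
tool_rot: [0.919, 0.395, 0.001, 0.001]
ft_force: [0.7, 0.1, 6.6]
grip_width: 0.0381
grip_force: 20.0
time: 27.38
position: [0.4509, -0.0731, 0.1913]
tool_rot: [0.919, 0.395, 0.003, 0.003]
ft_force: [0.4, 0.1, -0.4]
grip_width: 0.0375
grip_force: 20.0
t 27.38 pos [ 0.4509 -0.0731  0.1913] q [-0.41  0.37  1.89  0.    0.87  0.35] w 0.0375 F [ 0.4  0.1 -0.4]
shift(now axes) [0.2083 0.0603 0.0072] turn [ 0.3  -0.32 51.53] shift in target axes [ 0.1769 -0.1255  0.0063]
```

```bash
python3 -m pendant '[[[0.052,0.015,0,0,0,0,0.2],[0.052,0.015,0,0,0,0,0.2],[0.052,0.015,0,0,0,0,0.2],[0.052,0.015,0,0,0,0,0.2],[0,0,0,0,0,10.3,0.2]]]'
python3 -m pendant '[[[0,0,0,0,0,10.3,0.2],[0,0,0,0,0,10.3,0.2],[0,0,0,0,0,10.3,0.2],[0,0,0,0,0,10.3,0.2],[0,0,0,0,0,0,0.2]]]'
python3 - <<'E'
from m import *
c=wrist();save(c,'w8');pickle.dump(c,open('w8.pkl','wb'))
m=cv2.inRange(cv2.cvtColor(c['img'],cv2.COLOR_RGB2HSV),(105,150,50),(130,255,255));m[235:]=0
n,l,st,ce=cv2.connectedComponentsWithStats(m);k=1+np.argmax(st[1:,2]*(st[1:,4]>100));q=np.argwhere(l==k)[:,::-1]
A=q[np.argmin(q.sum(1))];B=q[np.argmax(q[:,0]-q[:,1])];print(A,B,st[k])
A=onz(c,A,.05);B=onz(c,B,.05);u=(B-A)/np.linalg.norm(B-A);n=np.array([u[1],-u[0],0]);n=-n if n[0]>0 else n
C=(A+B)/2+n*.075;print(np.linalg.norm(A-B),'yaw',np.degrees(np.arctan2(u[1],u[0]))+90,'C',C,'target',C-u*.035)
T=C-u*.035;R=Ro.from_quat(get_obs()['tool_rot']).as_matrix();print(R.T@(T-get_obs()['position']))
E
python3 d.py .638 .0365 .185 -5
```

```text
time: 28.0
position: [0.6385, 0.0393, 0.1863]
tool_rot: [0.951, 0.31, 0.001, -0.0]
ft_force: [-0.9, -0.4, -0.7]
grip_width: 0.038
grip_force: 20.0
time: 28.62
position: [0.6349, 0.0372, 0.1865]
tool_rot: [0.999, -0.042, -0.001, -0.0]
ft_force: [-0.0, 0.6, -1.1]
grip_width: 0.0378
grip_force: 20.0
[213 118] [412 118] [ 212  118  202  117 2809]
0.18819937275151116 yaw -4.806416980245103 C [0.63779374 0.00436534 0.05      ] target [0.64072637 0.03924226 0.05      ]
[ 0.00583461 -0.00250676  0.1367023 ]
t 28.68 pos [0.6351 0.0372 0.1867] q [-0.12  0.6   1.45 -0.    1.1   1.54] w 0.038 F [ 0.   0.4 -0.6]
shift(now axes) [0.003  0.0004 0.0017] turn [-0.    0.15  0.2 ] shift in target axes [0.003  0.0004 0.0017]
```

View pics/w8.png

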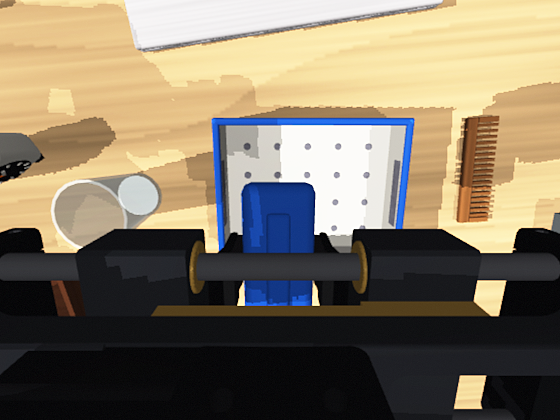

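The brush is held level at (279,240) over the left half of the caddy. The tumbler base at (139,195) is well clear of the gripper body.

```bash
python3 -m pendant '[[[0.005,-0.001,0.05,0,0,0,0.2],[0,0,0.05,0,0,0,0.2],[0,0,0.039,0,0,0,0.2],[0,0,0.018,0,0,0,0.2],[0,0,0.004,0,0,0,0.2]]]'
python3 -m pendant '[[[0,0,0.001,0,0,0,0.2],[0,0,0,0,0,0,0.2],[0,0,0,0,0,0,0.57],[0,0,0,0,0,0,0.57],[0,0,0,0,0,0,0.57]]]'
python3 -m pendant '[[[0,0,-0.03,0,0,0,0.57],[0,0,-0.05,0,0,0,0.57],[0,0,-0.06,0,0,0,0.6],[0,0,-0.04,0,0,0,0.6],[0,0,0,0,0,0,0.6]]]'
python3 d.py .640 -.1905 .2 -1
```

```text
time: 29.3
position: [0.6405, 0.0377, 0.026]
tool_rot: [0.999, -0.043, -0.001, -0.0]
ft_force: [-0.4, -0.0, -0.9]
grip_width: 0.0378
grip_force: 20.0
time: 29.92
position: [0.6412, 0.0376, 0.0265]
tool_rot: [0.999, -0.043, 0.0, 0.0]
ft_force: [0.3, -0.3, -0.8]
grip_width: 0.049
grip_force: 0.0
time: 30.55
position: [0.6436, 0.0375, 0.2107]
tool_rot: [0.999, -0.043, 0.005, 0.0]
ft_force: [0.7, -1.1, 0.5]
grip_width: 0.052
grip_force: 0.0
t 30.55 pos [0.6436 0.0375 0.2107] q [-0.11  0.58  1.41  0.    1.15  1.54] w 0.052 F [ 0.7 -1.1  0.5]
shift(now axes) [0.016  0.2274 0.0109] turn [ 0.03 -0.54 -3.97] shift in target axes [0.0003 0.228  0.0107]
```

```bash
python3 -m pendant '[[[0.004,0.057,0.001,0,0,0,0.6],[0.004,0.057,0.001,0,0,0,0.6],[0.004,0.057,0.001,0,0,0,0.6],[0.004,0.057,0.001,0,0,0,0.6],[0,0,0,0,0,-4,0.6]]]'
python3 -m pendant '[[[0,0,0,0,0,0,0.6],[0,0,0,0,0,0,0.6],[0,0,0,0,0,0,0.6],[0,0,0,0,0,0,0.6],[0,0,0,0,0,0,0.6]]]'
python3 - <<'E'
from m import *
c=wrist();save(c,'w9');pickle.dump(c,open('w9.pkl','wb'))
m=cv2.inRange(cv2.cvtColor(c['img'],cv2.COLOR_RGB2HSV),(5,110,60),(16,255,220));m[238:]=0;m[:,:200]=0;m[:,360:]=0
m=cv2.morphologyEx(m,cv2.MORPH_CLOSE,np.ones((5,5)))
n,l,st,ce=cv2.connectedComponentsWithStats(m);k=1+np.argmax(st[1:,4]);print(st[k],ce[k],bx(c,l==k,.008),tri(t,(388.8,163.1),c,ce[k]))
E
python3 d.py .640 -.1905 .2 -1
```

```text
time: 31.18
position: [0.6361, -0.1957, 0.2]
tool_rot: [1.0, -0.011, -0.001, 0.0]
ft_force: [1.0, 0.9, 0.3]
grip_width: 0.0524
grip_force: 0.0
time: 31.8
position: [0.6373, -0.1904, 0.2022]
tool_rot: [1.0, -0.008, 0.0, 0.0]
ft_force: [0.2, 0.5, -1.1]
grip_width: 0.0521
grip_force: 0.0
[ 264  137   36   98 3216] [281.13121891 185.8880597 ] (array([ 641.4, -194.2]), array([118.2,  42.8]), np.float32(0.1)) (array([ 0.6419272 , -0.19316015, -0.0032667 ]), np.float64(0.0021742489491821736))
t 31.85 pos [ 0.6373 -0.1905  0.2022] q [-0.46  0.62  1.36 -0.    1.17  1.13] w 0.0524 F [ 0.1  0.4 -0.2]
shift(now axes) [ 0.0027 -0.0001  0.0022] turn [ 0.01 -0.01  0.04] shift in target axes [ 0.0027 -0.0001  0.0022]
```

View pics/w9.png

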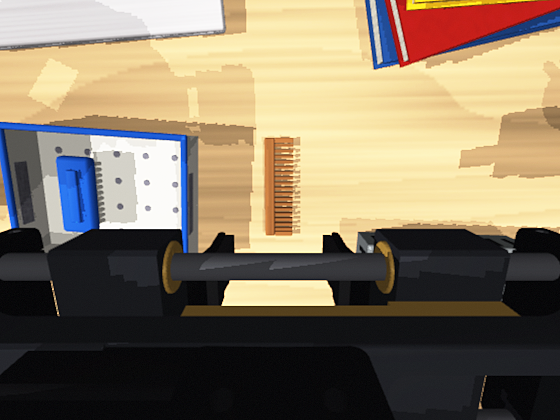

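The brush stands flat in the caddy at (75,193). The comb is under the fingers at (281,186), back on the left. Its mask includes shadow on the teeth side, so I take the centre from the back edge: y = -0.190.

```bash
python3 -m pendant '[[[0.004,0,0.05,0,0,-0.5,0.6],[0,0,0.05,0,0,0,0.6],[0,0,0.045,0,0,0,0.6],[0,0,0.025,0,0,0,0.6],[0,0,0.01,0,0,0,0.6]]]' 15
python3 -m pendant '[[[0,0,0.006,0,0,0,0.6],[0,0,0.0035,0,0,0,0.6],[0,0,0,0,0,0,0.2],[0,0,0,0,0,0,0.2],[0,0,0,0,0,0,0.2]]]' 15
python3 -m pendant '[[[0,0,0,0,0,0,0.2],[0,0,0,0,0,0,0.2],[0,0,0,0,0,0,0.2],[0,0,-0.01,0,0,0,0.2],[0,0,-0.01,0,0,0,0.2]]]' 15
python3 d.py .634 -.0405 .15 -4.8
```

```text
time: 32.48
position: [0.6402, -0.1904, 0.0201]
tool_rot: [1.0, -0.004, -0.001, -0.001]
ft_force: [0.8, 0.9, 1.1]
grip_width: 0.0522
grip_force: 0.0
time: 33.1
position: [0.6416, -0.1911, 0.0133]
tool_rot: [1.0, -0.004, 0.001, 0.0]
ft_force: [0.2, 0.4, 1.7]
grip_width: 0.0336
grip_force: 15.0
time: 33.72
position: [0.6409, -0.1908, 0.0327]
tool_rot: [1.0, -0.004, -0.0, -0.0]
ft_force: [-0.2, -0.3, 0.8]
grip_width: 0.0336
grip_force: 15.0
t 33.73 pos [ 0.6409 -0.1908  0.0327] q [-0.46  0.84  1.44 -0.    0.86  1.12] w 0.0336 F [-0.2 -0.3  0.8]
shift(now axes) [-0.0082 -0.1503 -0.1173] turn [-0.02  0.05  4.32] shift in target axes [-0.0194 -0.1492 -0.1173]
```

```bash
python3 -m pendant '[[[0,0,-0.04,0,0,0,0.2],[0,0,-0.05,0,0,0,0.2],[0,0,-0.04,0,0,0,0.2],[-0.003,-0.05,0,0,0,0,0.2],[-0.003,-0.05,0,0,0,0,0.2]]]'
python3 -m pendant '[[[-0.003,-0.05,0,0,0,4.3,0.2],[0,0,0,0,0,0,0.2],[0,0,0,0,0,0,0.2],[0,0,0,0,0,0,0.2],[0,0,0,0,0,0,0.2]]]'
python3 - <<'E'
from m import *
c=wrist();save(c,'w10');pickle.dump(c,open('w10.pkl','wb'))
E
python3 d.py .6335 -.0403 .0175 -4.8
```

```text
time: 34.35
position: [0.6363, -0.0906, 0.164]
tool_rot: [1.0, -0.005, 0.001, 0.0]
ft_force: [0.8, -0.4, 0.1]
grip_width: 0.0337
grip_force: 15.0
time: 34.98
position: [0.6336, -0.0422, 0.1625]
tool_rot: [0.999, -0.043, 0.0, 0.0]
ft_force: [0.5, -0.3, -0.8]
grip_width: 0.0341
grip_force: 15.0
t 35.02 pos [ 0.6335 -0.042   0.1625] q [-0.24  0.62  1.47 -0.    1.05  1.41] w 0.0336 F [0.3 1.3 0.1]
shift(now axes) [-0.0002 -0.0018  0.145 ] turn [ 0.    0.   -0.07] shift in target axes [-0.0002 -0.0017  0.145 ]
```

View pics/w10.png

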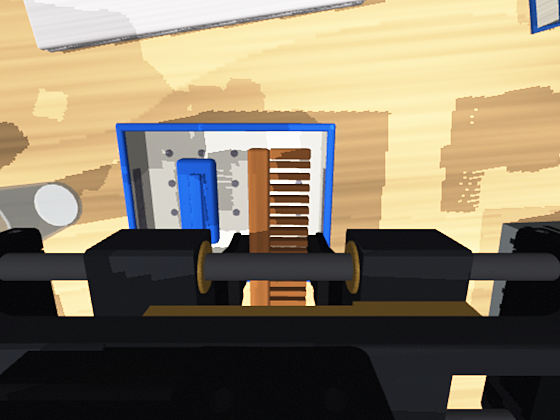

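The comb is held level at (279,200) over the right half of the caddy, clear of the brush at (197,195).

```bash
python3 -m pendant '[[[0,-0.001,0.045,0,0,0,0.2],[0,0,0.045,0,0,0,0.2],[0,0,0.03,0,0,0,0.2],[0,0,0.016,0,0,0,0.2],[0,0,0.006,0,0,0,0.2]]]'
python3 -m pendant '[[[0,0,0.0025,0,0,0,0.2],[0,0,0,0,0,0,0.2],[0,0,0,0,0,0,0.5],[0,0,0,0,0,0,0.5],[0,0,0,0,0,0,0.5]]]'
python3 -m pendant '[[[0,0,-0.03,0,0,0,0.5],[0,0,-0.05,0,0,0,0.5],[0,0,-0.06,0,0,0,0.5],[-0.02,0,-0.06,0,0,0,0.5],[-0.05,0,0,0,0,0,0.5]]]'
python3 -m pendant '[[[-0.05,0,-0.03,0,0,0,0.5],[-0.05,0,-0.03,0,0,0,0.5],[0,0,0,0,0,0,0.5],[0,0,0,0,0,0,0.5],[0,0,0,0,0,0,0.5]]]'
python3 - <<'E'
from m import *
a=camera('top');b=wrist();save(b,'w11')
im=cv2.resize(a['img'][110:260,140:510],None,fx=2.15,fy=2.15,interpolation=cv2.INTER_CUBIC)
cv2.imwrite('pics/fin.png',np.vstack([np.clip(im[:,:,::-1]*1.5,0,255).astype('uint8'),cv2.resize(b['img'][:200,:,::-1],(im.shape[1],277))]))
E
```

```text
time: 35.65
position: [0.6334, -0.0402, 0.0199]
tool_rot: [0.999, -0.042, -0.0, -0.0]
ft_force: [0.4, 0.1, 0.0]
grip_width: 0.0337
grip_force: 15.0
time: 36.28
position: [0.6337, -0.0399, 0.0184]
tool_rot: [0.999, -0.042, 0.0, 0.0]
ft_force: [-0.7, 0.1, -1.1]
grip_width: 0.0427
grip_force: 0.0
time: 36.9
position: [0.5691, -0.0354, 0.2231]
tool_rot: [0.999, -0.042, 0.008, 0.002]
ft_force: [-0.8, 0.0, -1.1]
grip_width: 0.0437
grip_force: 0.0
time: 37.52
position: [0.4653, -0.026, 0.2767]
tool_rot: [0.999, -0.042, -0.0, -0.0]
ft_force: [0.2, -0.4, -0.4]
grip_width: 0.0435
grip_force: 0.0
```

View pics/fin.png

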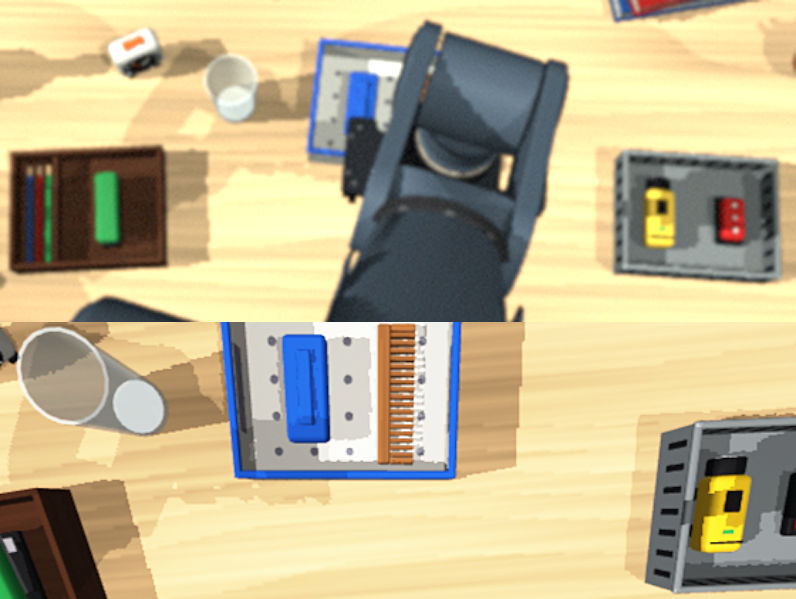

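All five things lie flat in their containers: the stapler at (107,208), the lights at (660,215) and (731,220), the brush at (305,390) and the comb at (395,395). The glass, clock and containers have not moved, so I'm handing in.

```bash
python3 -c "
from rig import hand_in
print(hand_in())"
```

```text
the job is handed in; nothing more can be done
None
```

I handed the job in at about 38 s of the 125 s limit: in the last pictures both lights are in the basket, the comb and nail brush in the caddy and the stapler in the tray's wide bay, all lying flat, with nothing else visibly moved; the judge's result was not shown.

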